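Punch the drill spot on a bracket blank

ROBOT

A 6-joint arm with a two-finger parallel gripper is mounted at the origin on the work surface. World frame = base frame: x ahead of the robot, y to its left, z up, the work surface at z = 0. Lengths are in m, angles in rad, forces in N, time in s.
With the tool pointing down it reaches from about 0.375 to 0.925 m from the base axis. Payload 5.7 kg.
Tool frame: the origin (TCP) lies where the fingers leave the gripper's body, on its centre line; the fingertips stand 80 mm ahead of it and the grasp point (between the pads) lies 61 mm ahead of it; z points along the fingers, y is the line along which they close (so a half turn about z gives the same grasp; the last joint's range is limited). The gripper opens to 88 mm and grips with 3 to 60 N. Pads are 20 mm wide; open, the fingers measure 115 mm over their backs; the gripper's body (75 mm by 178 mm) begins 61 mm behind the grasp point.
Start: joints at [1.102, 0.359, 1.51, -0, 1.272, -0.115], TCP at [0.208, 0.563, 0.303] pointing down, gripper open.
Joint ranges: [-2.97, 2.97], [-1.01, 2.36], [0.21, 2.38], [-0.96, 4.11], [0.2, 2.71], [-2.98, 2.98]. Speed limits (rad/s): [2.39, 2.39, 3.14, 3.14, 3.14, 3.14].

INTERFACE

Orientations are given as a unit quaternion [x, y, z, w].
In Python, from workcell import arm, cams gives the robot as it stands. The module is installed in compiled form; this text tells all that it offers.
- The arm moves only by the tool jog_arm, never from a script. Its argument "increments" is a list of rows, each a list of 7 numbers: the turn, a rotation vector about the tool's x, y, z in a scale on which 1.0 is 4 rad, then the shift along the tool's x, y, z in shares of 600 mm (1.0 is 600 mm), then the finger opening in mm, from 0 to 87.8. In form: [[ax, ay, az, dx, dy, dz, claw], ...]. A call has exactly 10 rows; each row is the pose to reach, as a shift and turn from the pose commanded when the call began, along the tool's axes at that moment; what a row does not reach only later rows make up. A row lasts 1/10 s, in which the tool goes at most 50 mm and 8.59 degrees, less where a joint would pass 70% of its speed; a pose out of reach is approached as far as the arm can. A call with a gripper value outside its range is refused whole. The fingers move at their own pace and stop on an object; "grip_force" is the grip in N (left out, the last holds). Time passes only in rows, so rows that repeat a pose let the fingers close, or fill a call up. It gives the time, the measured TCP pose, the force, the opening and the grip force at its end, in the units of the state.
- arm.read_state(): the state, without advancing time (a new reading comes with each control period).
- cams.grab_frame(name): name is "scene" or "top" or "wrist"; returns the picture (400x640x3 uint8, blue, green, red); there is no depth.
- cams.camera_model(name): a dict with "camera_matrix" (3x3 intrinsics, pixels), "R" (3x3) and "t" (3): a world point X has camera coordinates R X + t. Camera axes: x right, y down, z forward; pixel columns grow to the right and rows downward; lengths in m; the calibration is good to about 2 mm. A picture is of the moment at which its call begins: read the wrist's pose just before it. camera_model takes no time and is no camera call; for the wrist camera it gives the pose at the moment of the call.
- arm.sign_off(): hands the job in; it is judged then, once.
The state is a dict: "t": time; "joint_positions": joint angles; "qvel": joint speeds; "tau": joint torques, N m; "tool_pos": TCP position; "eef_rot": TCP orientation; "force": force on the tool from outside, world axes, zero at the start; "ft_torque": the same for the moment, N m; "gripper_width": finger opening in m; "grasp_force": force on a finger pad.
Only numpy, scipy, OpenCV 4.12 (cv2) and the standard library are available. Lean on these libraries where they do the work, as an engineer would, in place of code of your own. Each camera call takes 0.05 s, during which the arm holds its last target. There are 200 camera calls.

TASK

Take the spring-loaded centre punch out of its socket in the blue holder, set its tip on the scribed spot of the clamped bracket blank and press it straight down, gently and upright, only until its spring snaps and the red tell-tale pops out of its top, without bearing down on the blank after that. Then put the punch back upright in its empty socket, fully home on its collar, let go of it and move clear. Leave everything else where it is.

Things in the scene. Friction and masses are not known exactly. Their poses are not given: they have to be found in the camera images.
- punch: spring-loaded centre punch, 135 to 220 g, upright in one of the holder's sockets. Origin on its axis at the lower end (nose) of the housing, z towards its top. Housing 110 mm long: steel, 16 mm diameter, from the nose up to 40 mm; dark collar 28 mm diameter from 40 to 46 mm; round brass grip 20 mm diameter from 46 to 110 mm
- punch_nose (a point): the nose (same point as the punch's origin). A steel rod with a hard round tip of 4.4 mm sticks out 15 to 25 mm below it; how far differs each time and is not measured. Pushing it in takes 4 N at first and 2.3 N more per mm; at 12 to 14 N (4 to 5 mm in) the hidden spring snaps and the load drops by 4 to 6 N, then rises again to a hard stop at 7.5 mm. Over 25 N on the blank is too hard
- punch_collar (a point): point on the punch's axis at the underside of its collar, 40 mm above the nose; when seated, it lies at the socket's mouth
- telltale (a joint): red pin of 8 mm diameter in the punch's top: 0 when in (flush); when the spring snaps it jumps out by about 0.002 (m) and stays out. It counts as fired above 0.0015
- holder: blue block, 60 x 120 x 70 mm high, on the bench; origin at the centre of its underside, x along the 60 mm side, y along the 120 mm side, z up
- holder_hole0 (a point): centre of the mouth of one socket, 30 mm to +y of the holder's middle, in its top face; round hole 23 mm in diameter, 66 mm deep
- holder_hole1 (a point): centre of the mouth of the other socket, 30 mm to -y of the holder's middle; same size. One socket holds the punch and the other the scriber; which is which differs
- scriber: bystander: scriber with green handle of 16 mm diameter, standing in the other socket, its top 34 mm above the holder's top; origin on its axis 20 mm below the holder's top
- fixture: plywood drilling board, 90 x 170 x 25 mm, fixed to the bench; origin at the centre of its underside, x along its 90 mm side, y along its 170 mm side, z up. At both ends a clamp up to 51 mm above the bench
- blank: aluminium bracket blank, 60 x 140 x 5 mm, clamped on the board; origin at the centre of its underside (25 mm above the bench), axes as the board's. Flat top 30 mm above the bench, two holes drilled earlier look like 8 mm dark dots
- mark (a point): the scribed drill spot: crossing of two blue lines inside a 10 mm blue ring, on the blank's top, 8 mm to +x and 18 mm to +y of the blank's middle
- spare_blank: bystander: loose aluminium plate, 60 x 40 x 4 mm, on the left of the bench; origin at the centre of its underside
- screwdriver: bystander: screwdriver with red handle lying on the far part of the bench; origin at its underside
- bottle_blue: bystander: white bottle with blue cap, 68 mm diameter, 150 mm high; origin at the centre of its underside
- mouse: bystander: black computer mouse on a paper pad, 64 mm wide, 35 mm high; origin at the centre of its underside

How it is judged:
By the outcome, as a careful person would: the job done as asked, in the order asked, and still so for the second after the job is handed in, with the robot touching nothing.
It also fails if it takes over 64 s, if anything falls off the work surface, if the arm or the gripper's body presses on something with over 40 N, if the wrist force passes 120 N, or if a joint passes its speed limit or range.

## Working session

There is one attempt and no reset: what is moved stays moved. The work goes in short steps, Python scripts to look and compute and a tool call to move; the robot and the scene stay as the last step left them, time stands still between calls to the robot, and variables do not carry over. Pictures are saved under pics/ and viewed, at most 10 in all, crops included, and the job is handed in when it is done.

Besides the shell and the picture viewer there is one more tool, called in YAML: its name, and indented under it one key for each argument. jog_arm: Moves the arm, as the interface text tells. Its arguments: {"type":"object","properties":{"increments":{"type":"array"},"grip_force":{"type":"number"}},"required":["increments"]}

```bash
mkdir -p pics
python3 - <<'E'
from workcell import arm,cams
import cv2
s=arm.read_state(); print({k:s[k] for k in('t','tool_pos','eef_rot','force','gripper_width')})
for n in('top','scene'):
    cv2.imwrite(f'pics/{n}0.png',cams.grab_frame(n)); m=cams.camera_model(n); print(n,m)
E
```

```text
{'t': 0.0, 'tool_pos': array([0.20762526, 0.56236827, 0.30182626]), 'eef_rot': array([ 1.75970722e-01,  9.84394996e-01, -8.52781753e-04, -2.63478190e-04]), 'force': array([ 1.223446  , -0.54594906,  0.23750062]), 'gripper_width': 0.08772643674757045}
top {'camera_matrix': array([[380.70604502,   0.        , 317.0624637 ],
       [  0.        , 380.70604502, 197.4167798 ],
       [  0.        ,   0.        ,   1.        ]]), 'R': array([[ 0.0240705 , -0.99932436,  0.02777469],
       [-0.99353797, -0.02699516, -0.11024317],
       [ 0.11091847, -0.0249416 , -0.99351649]]), 't': array([-0.0353847 ,  0.62552386,  0.94190309])}
scene {'camera_matrix': array([[387.71681257,   0.        , 320.6328003 ],
       [  0.        , 387.71681257, 196.45583379],
       [  0.        ,   0.        ,   1.        ]]), 'R': array([[ 0.79543027,  0.60574259,  0.01914654],
       [ 0.37796675, -0.47113551, -0.79697708],
       [-0.47374235,  0.64117645, -0.60370601]]), 't': array([-0.49771918, -0.1664533 ,  1.36993909])}
```

View pics/top0.png

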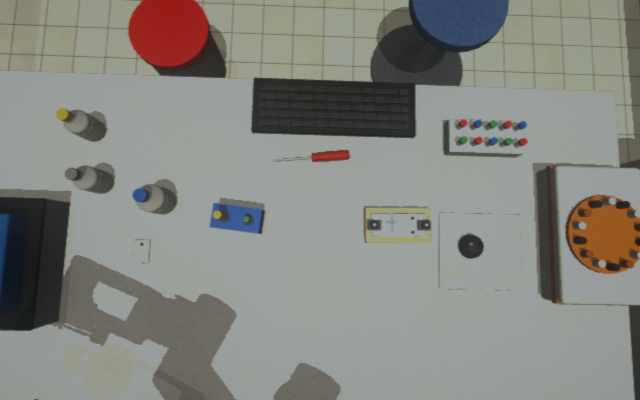

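View pics/scene0.png

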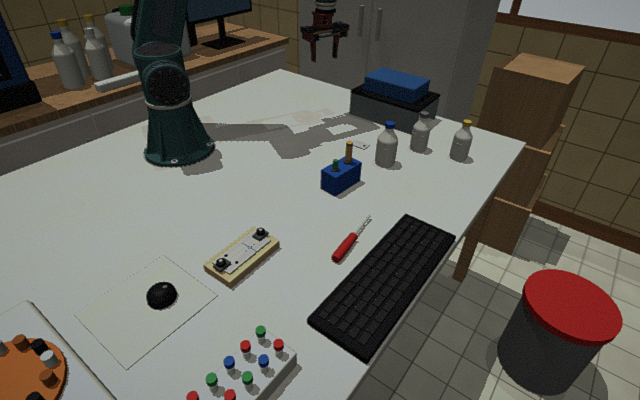

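The top view shows the holder at about (237,217), with the punch (gold) at (219,215) and the scriber at (247,219). The blank is at about (398,224), with the mark near (391,222). I'll zoom in on both.

```bash
cat > h.py <<'E'
import numpy as np,cv2
from workcell import arm,cams
def ray(m,uv,z):
    d=m['R'].T@np.linalg.inv(m['camera_matrix'])@[*uv,1.]; c=-m['R'].T@m['t']
    return c+d*(z-c[2])/d[2]
def proj(m,X):
    p=m['camera_matrix']@(m['R']@np.asarray(X,float)+m['t']); return p[:2]/p[2]
E
python3 - <<'E'
from h import *
m=cams.camera_model('top')
for n,uv,z in[('punchtop',(219,215),.14),('scriber',(247,219),.104),('mark',(391,222),.03)]: print(n,ray(m,uv,z).round(4))
a=cv2.imread('pics/top0.png')
A=cv2.resize(a[190:246,200:280],(800,560)[:2],interpolation=cv2.INTER_CUBIC)[:,:800]
B=cv2.resize(a[196:254,358:441],None,fx=9,fy=9,interpolation=cv2.INTER_CUBIC)
C=np.zeros((600,800,3),np.uint8)
A=cv2.resize(a[195:240,200:275],None,fx=6,fy=6,interpolation=cv2.INTER_CUBIC); C[:270,:450]=A
B=cv2.resize(a[200:248,360:440],None,fx=6.0,fy=6.0,interpolation=cv2.INTER_CUBIC); C[300:588,:480]=B
cv2.imwrite('pics/c1.png',C)
E
```

```text
punchtop [0.5685 0.204  0.14  ]
scriber [0.5629 0.1463 0.104 ]
mark [ 0.5683 -0.2114  0.03  ]
```

View pics/c1.png

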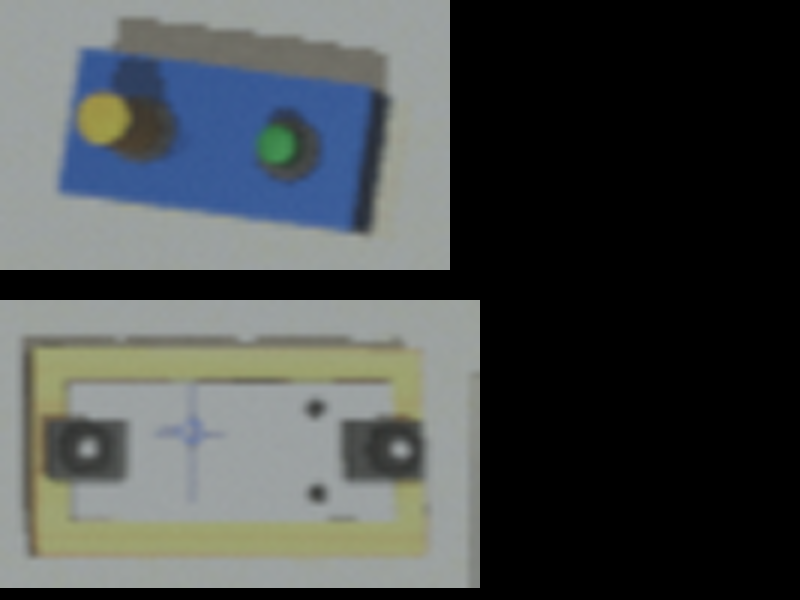

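```bash
cat >> h.py <<'E'
from scipy.spatial.transform import Rotation as Ro
def rel(p,yaw_y,s=None):
    """rotvec & shift mm (tool axes) to bring TCP to p, tool down with tool y at yaw (rad)"""
    s=s or arm.read_state(); R0=Ro.from_quat(s['eef_rot'])
    y=np.array([np.cos(yaw_y),np.sin(yaw_y),0]); z=np.array([0,0,-1.]); x=np.cross(y,z)
    R1=Ro.from_matrix(np.c_[x,y,z])
    return (R0.inv()*R1).as_rotvec().round(4),(R0.inv().apply(np.asarray(p)-s['tool_pos'])*1e3).round(1)
E
python3 - <<'E'
from h import *
m=cams.camera_model('top')
f=lambda u,v,z,o=(200,195):ray(m,(o[0]+(u+.5)/6-.5,o[1]+(v+.5)/6-.5),z)
P=f(103,118,.14);S=f(277,144,.104);M=f(193,432-300,.03,(360,200))
print(P,S,np.linalg.norm((P-S)[:2]),M)
d=P-S;print('yaw',np.degrees(np.arctan2(-d[0],d[1])))
a,b,c,e=[f(*q,.07) for q in((80,48),(378,88),(60,192),(352,232))]
print('corners',a,b,c,e); v=a-b;print(np.degrees(np.arctan2(-v[0],v[1])),'ctr',(a+b+c+e)/4)
a,b,c,e=[f(q[0],q[1]-300,.03,(360,200)) for q in((68,381),(393,381),(68,520),(393,520))]
print('blank',(a+b+c+e)/4, a,b,c,e)
w=cams.camera_model('wrist');s=arm.read_state();R=Ro.from_quat(s['eef_rot']).as_matrix()
C=-w['R'].T@w['t'];print('cam in tool',R.T@(C-s['tool_pos']),R.T@w['R'].T,w['camera_matrix'][0])
E
```

```text
[0.57006456 0.20918587 0.14      ] [0.56377903 0.14927057 0.104     ] 0.060244096503186254 [ 0.56941049 -0.21336088  0.03      ]
yaw -5.98881681333313
corners [0.60264994 0.23653924 0.07      ] [0.58946388 0.11460734 0.07      ] [0.54381116 0.24142109 0.07      ] [0.53056077 0.12279535 0.07      ]
-6.1721420649803065 ctr [0.56662144 0.17884075 0.07      ]
blank [ 0.56199212 -0.22969859  0.03      ] [ 0.58993888 -0.15930157  0.03      ] [ 0.59360137 -0.30006816  0.03      ] [ 0.53051299 -0.15980167  0.03      ] [ 0.53391526 -0.29962295  0.03      ]
cam in tool [ 7.02234131e-02  1.82469022e-05 -8.24622692e-02] [[-5.82365132e-05 -9.65664654e-01 -2.59791788e-01]
 [ 9.99999994e-01 -3.16659922e-05 -1.06461346e-04]
 [ 9.45793944e-05 -2.59791792e-01  9.65664650e-01]] [300.49734579   0.         317.18330694]
```

Run:
```python
from h import *
print(rel((.570,.209,.30),np.radians(-6.1)))
```

```text
(array([-1.5000e-03,  9.0000e-04,  1.3235e+00]), array([-462.3, -206. ,    2.1]))
```

The manual's scale: shifts go in shares of 600 mm and turns go in shares of 4 rad. Converting my numbers, -462.3 mm / 600 = -0.7705, -206 mm / 600 = -0.3433, 1.3235 rad / 4 = 0.3309.

jog_arm:
  increments:
    - [0,0,0.035,-0.0667,-0.03,0,87]
    - [0,0,0.07,-0.1417,-0.0633,0,87]
    - [0,0,0.105,-0.2167,-0.0967,0,87]
    - [0,0,0.14,-0.2917,-0.13,0,87]
    - [0,0,0.175,-0.3667,-0.1633,0,87]
    - [0,0,0.21,-0.4417,-0.1967,0,87]
    - [0,0,0.245,-0.5167,-0.23,0,87]
    - [0,0,0.28,-0.6,-0.2667,0,87]
    - [0,0,0.31,-0.6833,-0.3033,0,87]
    - [-0.0004,0.0003,0.3309,-0.7705,-0.3433,0.0035,87]

```text
t: 1.1
tool_pos: [0.5594, 0.2196, 0.3009]
eef_rot: [0.745, 0.667, 0.001, -0.0]
force: [-0.4, 0.8, 0.0]
gripper_width: 0.0867
grasp_force: 0.0
```

jog_arm:
  increments:
    - [0,0,0,0,0,0,70]
    - [0,0,0,0,0,0,70]
    - [0,0,0,0,0,0,70]
    - [0,0,0,0,0,0,70]
    - [0,0,0,0,0,0,70]
    - [0,0,0,0,0,0,70]
    - [0,0,0,0,0,0,70]
    - [0,0,0,0,0,0,70]
    - [0,0,0,0,0,0,70]
    - [0,0,0,0,0,0,70]

```text
t: 2.1
tool_pos: [0.5582, 0.2212, 0.3011]
eef_rot: [0.744, 0.668, 0.001, -0.0]
force: [-0.0, 0.6, 0.2]
gripper_width: 0.07
grasp_force: 0.0
```

```bash
cat >> h.py <<'E'
def wrist(name):
    s=arm.read_state(); m=cams.camera_model('wrist'); a=cams.grab_frame('wrist'); cv2.imwrite(f'pics/{name}.png',a); return s,m,a
E
python3 - <<'E'
from h import *
s,m,a=wrist('w1');print(s['t'],s['tool_pos'],s['force'],rel((.570,.209,.30),np.radians(-6.1),s),s['gripper_width'])
print(proj(m,(.570,.209,.14)),proj(m,(.5638,.1493,.104)))
E
```

```text
2.1 [0.55822302 0.22122428 0.30107181] [-0.01945219  0.59171732  0.2140488 ] (array([ 0.0005, -0.0015, -0.0001]), array([-10.9,  13. ,   1.1])) 0.06998982641785804
[331.62512165 217.6432078 ] [329.41226547 262.31909121]
```

View pics/w1.png

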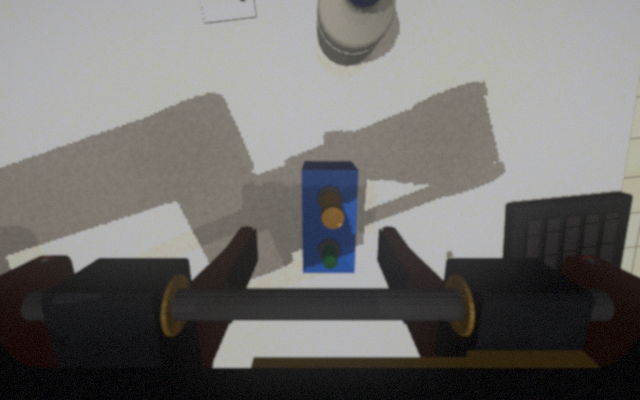

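The wrist view shows the punch top at (333,217), within 1.5 px of the prediction, so its position is confirmed. I'll line up and descend.

Converted, 128 mm / 600 = 0.2133, -10.9 mm / 600 = -0.0182, -0.0015 rad / 4 = -0.0004.

jog_arm:
  increments:
    - [0,-0.0004,0,-0.0083,0.01,0.0017,70]
    - [0,-0.0004,0,-0.0182,0.0225,0.0017,70]
    - [0,-0.0004,0,-0.0182,0.0225,0.0017,70]
    - [0,-0.0004,0,-0.0182,0.0225,0.0333,70]
    - [0,-0.0004,0,-0.0182,0.0225,0.0667,70]
    - [0,-0.0004,0,-0.0182,0.0225,0.1033,70]
    - [0,-0.0004,0,-0.0182,0.0225,0.14,70]
    - [0,-0.0004,0,-0.0182,0.0225,0.1767,70]
    - [0,-0.0004,0,-0.0182,0.0225,0.2033,70]
    - [0,-0.0004,0,-0.0182,0.0225,0.2133,70]

```text
t: 3.15
tool_pos: [0.5698, 0.2087, 0.1712]
eef_rot: [0.744, 0.668, -0.001, -0.001]
force: [-0.3, 0.5, 0.7]
gripper_width: 0.0702
grasp_force: 0.0
```

jog_arm:
  increments:
    - [0,0,0,0,0,0,60]
    - [0,0,0,0,0,0,50]
    - [0,0,0,0,0,0,40]
    - [0,0,0,0,0,0,34]
    - [0,0,0,0,0,0,30]
    - [0,0,0,0,0,0,28]
    - [0,0,0,0,0,0,26]
    - [0,0,0,0,0,0,25]
    - [0,0,0,0,0,0,25]
    - [0,0,0,0,0,0,25]
  grip_force: 20

```text
t: 4.15
tool_pos: [0.5706, 0.2092, 0.173]
eef_rot: [0.744, 0.668, 0.0, 0.0]
force: [0.2, 0.5, -0.1]
gripper_width: 0.0248
grasp_force: 0.0
```

Run:
```python
from h import *
s,m,a=wrist('w2');print(s['t'],s['tool_pos'],s['force'],rel((.570,.209,.173),np.radians(-6.1),s),s['gripper_width'])
R=Ro.from_quat(s['eef_rot']);print(proj(m,s['tool_pos']+R.apply([0,0,.033])),proj(m,s['tool_pos']+R.apply([0,0,.103])))
```

```text
4.15 [0.5705657  0.20917081 0.17301405] [ 0.22497215  0.47427235 -0.09631045] (array([ 0.0004,  0.    , -0.    ]), array([-0.2, -0.5,  0. ])) 0.02476660047084584
[315.9175974  287.63868511] [316.32184647 229.68388849]
```

View pics/w2.png

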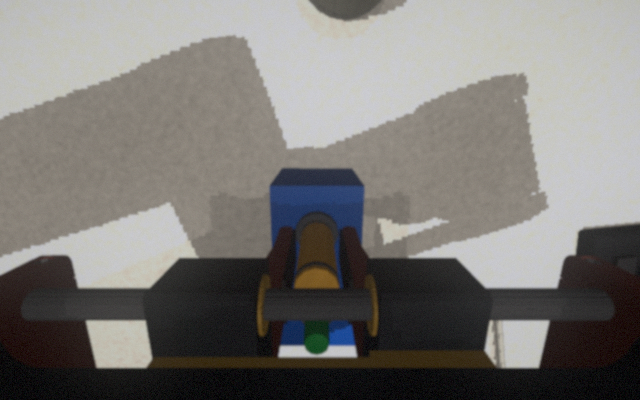

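The punch is centred between the pads: top at about (317,278), collar at about (317,228). Closing and lifting.

jog_arm:
  increments:
    - [0,0,0,0,0,0,22]
    - [0,0,0,0,0,0,20]
    - [0,0,0,0,0,0,18]
    - [0,0,0,0,0,0,16]
    - [0,0,0,0,0,0,14]
    - [0,0,0,0,0,0,12]
    - [0,0,0,0,0,0,10]
    - [0,0,0,0,0,0,10]
    - [0,0,0,0,0,0,10]
    - [0,0,0,0,0,0,10]
  grip_force: 40

```text
t: 5.2
tool_pos: [0.5706, 0.2092, 0.173]
eef_rot: [0.744, 0.668, 0.0, 0.0]
force: [-1.4, 0.6, -0.3]
gripper_width: 0.0196
grasp_force: 40.0
```

Converted, -105 mm / 600 = -0.175, -94 mm / 600 = -0.1567.

jog_arm:
  increments:
    - [0,0,0,0,0,-0.005,10]
    - [0,0,0,0,0,-0.0133,10]
    - [0,0,0,0,0,-0.0267,10]
    - [0,0,0,0,0,-0.0433,10]
    - [0,0,0,0,0,-0.0633,10]
    - [0,0,0,0,0,-0.0867,10]
    - [0,0,0,0,0,-0.11,10]
    - [0,0,0,0,0,-0.1333,10]
    - [0,0,0,0,0,-0.1567,10]
    - [0,0,0,0,0,-0.175,10]

```text
t: 6.2
tool_pos: [0.5708, 0.2092, 0.2797]
eef_rot: [0.744, 0.668, 0.001, 0.0]
force: [-0.5, 0.1, -2.0]
gripper_width: 0.0195
grasp_force: 40.0
```

Run:
```python
from h import *
s=arm.read_state();print(s)
print(rel((.5695,-.2125,.27),np.radians(1.5),s))
```

```text
{'t': 6.2, 'joint_positions': array([ 2.37871517e-01,  3.89976834e-01,  1.52154056e+00, -1.97698331e-04,
        1.22839804e+00,  3.44403089e-01]), 'qvel': array([-0.00031431, -0.09691382, -0.1186644 , -0.00080875,  0.22180842,
        0.00142898]), 'tau': array([ 2.68073310e-02, -5.36606312e+01, -2.67595536e+01,  6.64279028e-02,
       -2.00694222e-01, -8.24110029e-04]), 'tool_pos': array([0.57077623, 0.20923008, 0.27972895]), 'eef_rot': array([7.43728293e-01, 6.68481498e-01, 6.94061678e-04, 4.79812940e-04]), 'force': array([-0.48305628,  0.07590412, -2.03426748]), 'ft_torque': array([-0.00877804,  0.01891741, -0.0310003 ]), 'grasp_force': 39.99870300292969, 'gripper_width': 0.019523217665447488}
(array([ 0.0017, -0.0003, -0.1326]), array([-419.5,   43.5,    9.6]))
```

Converted, -218 mm / 600 = -0.3633, -185 mm / 600 = -0.3083, -0.069 rad / 4 = -0.0173.

jog_arm:
  increments:
    - [0,0,0,0,0,-0.02,10]
    - [0,0,-0.0005,-0.0133,0.0017,-0.0333,10]
    - [0,0,-0.0015,-0.0367,0.0033,-0.0333,10]
    - [0,0,-0.003,-0.0667,0.0067,-0.0333,10]
    - [0,0,-0.005,-0.1083,0.0108,-0.0333,10]
    - [0,0,-0.0073,-0.1533,0.015,-0.0333,10]
    - [0,0,-0.0095,-0.2033,0.02,-0.0333,10]
    - [0,0,-0.012,-0.255,0.0258,-0.0333,10]
    - [0,0,-0.0148,-0.3083,0.0317,-0.0333,10]
    - [0,0,-0.0173,-0.3633,0.0367,-0.0333,10]

```text
t: 7.2
tool_pos: [0.5683, -0.0122, 0.2974]
eef_rot: [0.72, 0.694, -0.0, -0.0]
force: [0.3, -0.3, -2.6]
gripper_width: 0.0194
grasp_force: 40.0
```

Converted, -201.5 mm / 600 = -0.3358, -200 mm / 600 = -0.3333, -0.0635 rad / 4 = -0.0159.

jog_arm:
  increments:
    - [0,0,-0.0025,-0.055,0.0025,0.0083,10]
    - [0,0,-0.005,-0.1083,0.005,0.0167,10]
    - [0,0,-0.0075,-0.1617,0.0075,0.025,10]
    - [0,0,-0.0098,-0.2117,0.01,0.0333,10]
    - [0,0,-0.0118,-0.255,0.0117,0.04,10]
    - [0,0,-0.0135,-0.29,0.0133,0.045,10]
    - [0,0,-0.015,-0.3167,0.0142,0.0483,10]
    - [0,0,-0.0158,-0.3333,0.015,0.05,10]
    - [0,0,-0.0159,-0.3358,0.015,0.05,10]
    - [0,0,-0.0159,-0.3358,0.015,0.05,10]

```text
t: 8.2
tool_pos: [0.5702, -0.2116, 0.2678]
eef_rot: [0.698, 0.716, 0.0, -0.0]
force: [0.0, -0.1, -2.7]
gripper_width: 0.0198
grasp_force: 40.0
```

Run:
```python
from h import *
s=arm.read_state();print(s['t'],s['tool_pos'],s['force'],s['gripper_width'])
print(rel((.5695,-.2130,.215),np.radians(1.5),s))
```

```text
8.2 [ 0.57023866 -0.21164228  0.26781373] [ 0.02710065 -0.10541245 -2.6542353 ] 0.019818372459360765
(array([-0.0001, -0.0006, -0.0008]), array([-1.4, -0.8, 52.8]))
```

Converted, 52.8 mm / 600 = 0.088, -1.4 mm / 600 = -0.0023.

jog_arm:
  increments:
    - [0,0,0,-0.0023,-0.0013,0.0083,10]
    - [0,0,0,-0.0023,-0.0013,0.0217,10]
    - [0,0,0,-0.0023,-0.0013,0.0367,10]
    - [0,0,0,-0.0023,-0.0013,0.0517,10]
    - [0,0,0,-0.0023,-0.0013,0.0667,10]
    - [0,0,0,-0.0023,-0.0013,0.0783,10]
    - [0,0,0,-0.0023,-0.0013,0.085,10]
    - [0,0,0,-0.0023,-0.0013,0.088,10]
    - [0,0,0,-0.0023,-0.0013,0.088,10]
    - [0,0,0,-0.0023,-0.0013,0.088,10]

```text
t: 9.2
tool_pos: [0.5702, -0.2132, 0.2156]
eef_rot: [0.698, 0.716, 0.0, 0.001]
force: [0.3, -0.4, -2.6]
gripper_width: 0.0194
grasp_force: 40.0
```

Run:
```python
from h import *
s,m,a=wrist('w3');print(s['t'],s['tool_pos'],s['force'],s['gripper_width'],s['eef_rot'])
R=Ro.from_quat(s['eef_rot'])
for d in (.103,.143,.158,.168): print(d,proj(m,s['tool_pos']+R.apply([0,0,d])))
print('mark',proj(m,(.5694,-.2134,.03)))
cv2.imwrite('pics/w3c.png',cv2.resize(a[130:250,240:400],None,fx=5,fy=5,interpolation=cv2.INTER_CUBIC))
```

```text
9.2 [ 0.57017707 -0.21317985  0.21560582] [ 0.32335288 -0.41529285 -2.55665625] 0.019359809967395926 [6.97849795e-01 7.16243909e-01 2.53832298e-04 5.12377454e-04]
0.103 [316.3697912 229.5688078]
0.143 [316.49004136 211.3691647 ]
0.158 [316.52557544 205.99114508]
0.168 [316.5470668  202.73846707]
mark [315.51612942 197.69867867]
```

View pics/w3c.png

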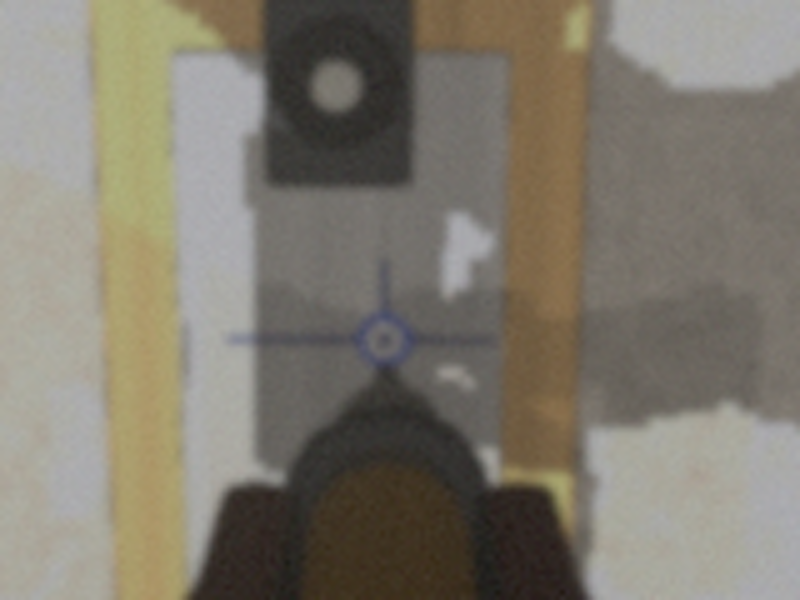

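The mark is at (316.4,197.7) and the tip at (317.1,203), so they are aligned to about 0.5 mm. Descending.

Converted, 16 mm / 600 = 0.0267, 15 mm / 600 = 0.025.

jog_arm:
  increments:
    - [0,0,0,-0.0003,-0.0005,0.0033,10]
    - [0,0,0,-0.0003,-0.0005,0.0067,10]
    - [0,0,0,-0.0003,-0.0005,0.01,10]
    - [0,0,0,-0.0003,-0.0005,0.0133,10]
    - [0,0,0,-0.0003,-0.0005,0.0167,10]
    - [0,0,0,-0.0003,-0.0005,0.02,10]
    - [0,0,0,-0.0003,-0.0005,0.0233,10]
    - [0,0,0,-0.0003,-0.0005,0.025,10]
    - [0,0,0,-0.0003,-0.0005,0.0267,10]
    - [0,0,0,-0.0003,-0.0005,0.0267,10]

```text
t: 10.25
tool_pos: [0.5696, -0.2132, 0.1992]
eef_rot: [0.698, 0.716, 0.0, 0.0]
force: [0.6, -0.0, -2.9]
gripper_width: 0.0196
grasp_force: 40.0
```

Run:
```python
from h import *
s,m,a=wrist('w4');print(s['t'],s['tool_pos'],s['force'],s['gripper_width'],s['eef_rot'])
R=Ro.from_quat(s['eef_rot'])
for d in (.143,.158,.168): print(d,proj(m,s['tool_pos']+R.apply([0,0,d])))
print('mark',proj(m,(.5694,-.2134,.03)))
cv2.imwrite('pics/w4c.png',cv2.resize(a[180:230,280:350],None,fx=10,fy=10,interpolation=cv2.INTER_CUBIC))
```

```text
10.25 [ 0.56960241 -0.21322568  0.19917389] [ 0.58104144 -0.03167321 -2.86169475] 0.019570195260924073 [6.97842506e-01 7.16251220e-01 1.11843747e-04 1.17097265e-04]
0.143 [316.47347572 211.38930255]
0.158 [316.50990659 206.01025566]
0.168 [316.53194013 202.75698668]
mark [316.23372609 202.57584502]
```

View pics/w4c.png

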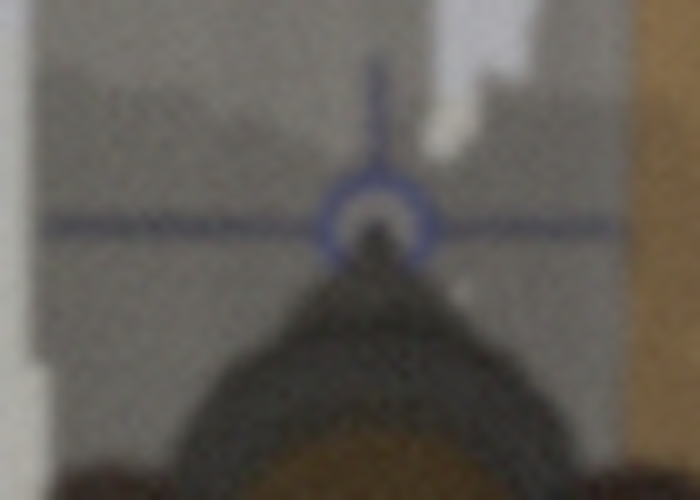

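The tip sits on the crossing: mark at crop (377,226), tip at (378,222). Now the slow press.

Converted, 4 mm / 600 = 0.0067, 3.5 mm / 600 = 0.0058.

jog_arm:
  increments:
    - [0,0,0,0,0,0.0008,10]
    - [0,0,0,0,0,0.0017,10]
    - [0,0,0,0,0,0.0025,10]
    - [0,0,0,0,0,0.0033,10]
    - [0,0,0,0,0,0.0042,10]
    - [0,0,0,0,0,0.005,10]
    - [0,0,0,0,0,0.0058,10]
    - [0,0,0,0,0,0.0067,10]
    - [0,0,0,0,0,0.0067,10]
    - [0,0,0,0,0,0.0067,10]

```text
t: 11.3
tool_pos: [0.5697, -0.2133, 0.1953]
eef_rot: [0.698, 0.716, 0.0, 0.0]
force: [-0.5, -0.0, -1.5]
gripper_width: 0.0192
grasp_force: 40.0
```

Converted, 2 mm / 600 = 0.0033, 1.5 mm / 600 = 0.0025.

jog_arm:
  increments:
    - [0,0,0,0,0,0.0005,10]
    - [0,0,0,0,0,0.001,10]
    - [0,0,0,0,0,0.0015,10]
    - [0,0,0,0,0,0.002,10]
    - [0,0,0,0,0,0.0025,10]
    - [0,0,0,0,0,0.003,10]
    - [0,0,0,0,0,0.0033,10]
    - [0,0,0,0,0,0.0033,10]
    - [0,0,0,0,0,0.0033,10]
    - [0,0,0,0,0,0.0033,10]

```text
t: 12.3
tool_pos: [0.5698, -0.2133, 0.1935]
eef_rot: [0.698, 0.716, 0.0, 0.0]
force: [-1.5, 0.4, 4.5]
gripper_width: 0.0196
grasp_force: 40.0
```

Converted, 2 mm / 600 = 0.0033, 1.5 mm / 600 = 0.0025.

jog_arm:
  increments:
    - [0,0,0,0,0,0.0005,10]
    - [0,0,0,0,0,0.001,10]
    - [0,0,0,0,0,0.0015,10]
    - [0,0,0,0,0,0.002,10]
    - [0,0,0,0,0,0.0025,10]
    - [0,0,0,0,0,0.003,10]
    - [0,0,0,0,0,0.0033,10]
    - [0,0,0,0,0,0.0033,10]
    - [0,0,0,0,0,0.0033,10]
    - [0,0,0,0,0,0.0033,10]

```text
t: 13.3
tool_pos: [0.5698, -0.2134, 0.1917]
eef_rot: [0.698, 0.716, 0.0, 0.0]
force: [-1.5, -0.4, 7.1]
gripper_width: 0.0193
grasp_force: 40.0
```

Converted, 0.7 mm / 600 = 0.0012, 0.6 mm / 600 = 0.001.

jog_arm:
  increments:
    - [0,0,0,0,0,0.0003,10]
    - [0,0,0,0,0,0.0007,10]
    - [0,0,0,0,0,0.001,10]
    - [0,0,0,0,0,0.0012,10]
    - [0,0,0,0,0,0.0012,10]
    - [0,0,0,0,0,0.0012,10]
    - [0,0,0,0,0,0.0012,10]
    - [0,0,0,0,0,0.0012,10]
    - [0,0,0,0,0,0.0012,10]
    - [0,0,0,0,0,0.0012,10]

```text
t: 14.3
tool_pos: [0.5698, -0.2134, 0.1912]
eef_rot: [0.698, 0.716, 0.0, 0.001]
force: [-1.3, 1.1, 7.1]
gripper_width: 0.0195
grasp_force: 40.0
```

Converted, 0.5 mm / 600 = 0.0008, 0.4 mm / 600 = 0.0007.

jog_arm:
  increments:
    - [0,0,0,0,0,0.0003,10]
    - [0,0,0,0,0,0.0007,10]
    - [0,0,0,0,0,0.0008,10]
    - [0,0,0,0,0,0.0008,10]
    - [0,0,0,0,0,0.0008,10]
    - [0,0,0,0,0,0.0008,10]
    - [0,0,0,0,0,0.0008,10]
    - [0,0,0,0,0,0.0008,10]
    - [0,0,0,0,0,0.0008,10]
    - [0,0,0,0,0,0.0008,10]

```text
t: 15.3
tool_pos: [0.5699, -0.2134, 0.1908]
eef_rot: [0.698, 0.716, 0.0, 0.001]
force: [-2.4, 0.0, 8.8]
gripper_width: 0.0198
grasp_force: 40.0
```

Converted, 0.5 mm / 600 = 0.0008, 0.4 mm / 600 = 0.0007.

jog_arm:
  increments:
    - [0,0,0,0,0,0.0003,10]
    - [0,0,0,0,0,0.0007,10]
    - [0,0,0,0,0,0.0008,10]
    - [0,0,0,0,0,0.0008,10]
    - [0,0,0,0,0,0.0008,10]
    - [0,0,0,0,0,0.0008,10]
    - [0,0,0,0,0,0.0008,10]
    - [0,0,0,0,0,0.0008,10]
    - [0,0,0,0,0,0.0008,10]
    - [0,0,0,0,0,0.0008,10]

```text
t: 16.3
tool_pos: [0.5699, -0.2134, 0.1904]
eef_rot: [0.698, 0.716, 0.0, 0.001]
force: [-1.3, 1.4, 9.7]
gripper_width: 0.0197
grasp_force: 40.0
```

Converted, 0.5 mm / 600 = 0.0008, 0.4 mm / 600 = 0.0007.

jog_arm:
  increments:
    - [0,0,0,0,0,0.0003,10]
    - [0,0,0,0,0,0.0007,10]
    - [0,0,0,0,0,0.0008,10]
    - [0,0,0,0,0,0.0008,10]
    - [0,0,0,0,0,0.0008,10]
    - [0,0,0,0,0,0.0008,10]
    - [0,0,0,0,0,0.0008,10]
    - [0,0,0,0,0,0.0008,10]
    - [0,0,0,0,0,0.0008,10]
    - [0,0,0,0,0,0.0008,10]

```text
t: 17.3
tool_pos: [0.5699, -0.2134, 0.19]
eef_rot: [0.698, 0.716, 0.0, 0.001]
force: [-1.0, 1.0, 10.3]
gripper_width: 0.0194
grasp_force: 40.0
```

Converted, 0.5 mm / 600 = 0.0008, 0.4 mm / 600 = 0.0007.

jog_arm:
  increments:
    - [0,0,0,0,0,0.0003,10]
    - [0,0,0,0,0,0.0007,10]
    - [0,0,0,0,0,0.0008,10]
    - [0,0,0,0,0,0.0008,10]
    - [0,0,0,0,0,0.0008,10]
    - [0,0,0,0,0,0.0008,10]
    - [0,0,0,0,0,0.0008,10]
    - [0,0,0,0,0,0.0008,10]
    - [0,0,0,0,0,0.0008,10]
    - [0,0,0,0,0,0.0008,10]

```text
t: 18.3
tool_pos: [0.5699, -0.2134, 0.1896]
eef_rot: [0.698, 0.716, 0.0, 0.001]
force: [-2.4, 0.6, 9.9]
gripper_width: 0.0197
grasp_force: 40.0
```

Run:
```python
from h import *
s,m,a=wrist('w5');b=cv2.imread('pics/w4.png');print(s['force'],s['ft_torque'])
C=np.hstack([cv2.resize(i[195:300,275:358],None,fx=4.7,fy=5,interpolation=cv2.INTER_CUBIC) for i in(b,a)])
cv2.imwrite('pics/w5c.png',C);print(C.shape)
for i in(b,a):
    r=i[230:300,285:350].astype(int); print(((r[...,2]>2*r[...,1])&(r[...,2]>60)).sum())
for y0,y1 in((206,240),(255,285)):
    t=b[y0:y1,300:334]; r=cv2.matchTemplate(a[y0-6:y1+6,294:340],t,cv2.TM_CCOEFF_NORMED); k=np.unravel_index(r.argmax(),r.shape);print(k,r.max(),r[4:9,6])
```

```text
[-2.39628889  0.60941684  9.87492785] [ 0.13002434  0.69372177 -0.03061834]
(525, 780, 3)
0
0
(np.int64(6), np.int64(6)) 0.9696428 [0.8864769 0.9403781 0.9696428 0.9544047 0.9015668]
(np.int64(6), np.int64(6)) 0.9819562 [0.9048982 0.9590534 0.9819562 0.9644648 0.9155782]
```

View pics/w5c.png

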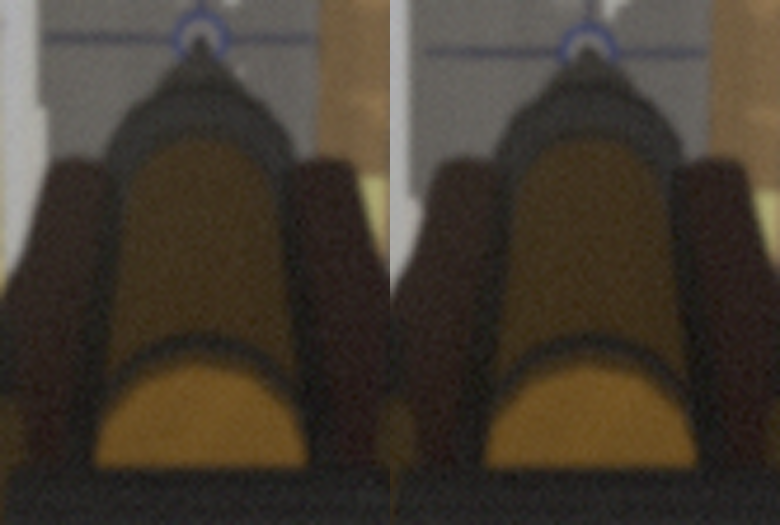

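There is no slip (template shift 0 px) and no red at the top disc (row 280), so it hasn't fired yet. I'll keep pressing in small steps.

Converted, 0.4 mm / 600 = 0.0007, 0.2 mm / 600 = 0.0003.

jog_arm:
  increments:
    - [0,0,0,0,0,0.0003,10]
    - [0,0,0,0,0,0.0007,10]
    - [0,0,0,0,0,0.0007,10]
    - [0,0,0,0,0,0.0007,10]
    - [0,0,0,0,0,0.0007,10]
    - [0,0,0,0,0,0.0007,10]
    - [0,0,0,0,0,0.0007,10]
    - [0,0,0,0,0,0.0007,10]
    - [0,0,0,0,0,0.0007,10]
    - [0,0,0,0,0,0.0007,10]

```text
t: 19.35
tool_pos: [0.5698, -0.2134, 0.1886]
eef_rot: [0.698, 0.716, 0.0, 0.0]
force: [-0.7, 0.3, 7.3]
gripper_width: 0.0197
grasp_force: 40.0
```

```bash
cat > chk.py <<'E'
from h import *
F=[];red=[]
for i in range(4):
    s=arm.read_state();F.append(s['force']);a=cams.grab_frame('wrist')
    r=a[255:300,285:350].astype(int); red.append(int(((r[...,2]>2*r[...,1])&(r[...,2]>60)).sum()))
    sc=cams.grab_frame('scene') if i==3 else None
print(s['t'],s['tool_pos'],np.mean(F,0),np.std(F,0),red)
cv2.imwrite('pics/chk.png',a);cv2.imwrite('pics/chks.png',sc)
m=cams.camera_model('scene');u,v=proj(m,s['tool_pos']+[0,0,-.03]);print(u,v)
r=sc[int(v)-6:int(v)+6,int(u)-6:int(u)+6].astype(int);print(((r[...,2]>2*r[...,1])&(r[...,2]>60)).sum())
E
python3 chk.py
```

```text
19.5 [ 0.5698363  -0.21335876  0.18861244] [-1.09397622  0.67058156  7.03946178] [0.40131835 0.37452343 0.35909587] [76, 75, 77, 78]
244.35337556863112 206.7524327959727
0
```

The load dropped, the TCP moved down 1 mm and the red tell-tale is visible (76 px), so the punch has fired. Lifting straight off.

Converted, -112 mm / 600 = -0.1867, -97 mm / 600 = -0.1617.

jog_arm:
  increments:
    - [0,0,0,0,0,-0.0033,10]
    - [0,0,0,0,0,-0.0083,10]
    - [0,0,0,0,0,-0.0167,10]
    - [0,0,0,0,0,-0.03,10]
    - [0,0,0,0,0,-0.05,10]
    - [0,0,0,0,0,-0.075,10]
    - [0,0,0,0,0,-0.1033,10]
    - [0,0,0,0,0,-0.1333,10]
    - [0,0,0,0,0,-0.1617,10]
    - [0,0,0,0,0,-0.1867,10]

```text
t: 20.6
tool_pos: [0.5696, -0.2132, 0.3018]
eef_rot: [0.698, 0.716, 0.0, 0.001]
force: [0.1, 0.3, -2.1]
gripper_width: 0.0193
grasp_force: 40.0
```

Run:
```python
from h import *
s=arm.read_state();print(s['t'],s['force']);print(rel((.5703,.2090,.30),np.radians(-6.1),s))
```

```text
20.6 [ 0.10146479  0.25895623 -2.06505704]
(array([0.0012, 0.0003, 0.1324]), array([422.1,  11.6,   1.6]))
```

Converted, 276 mm / 600 = 0.46, 242 mm / 600 = 0.4033, 0.087 rad / 4 = 0.0218.

jog_arm:
  increments:
    - [0,0,0.0005,0.0133,0.0003,0,10]
    - [0,0,0.0018,0.04,0.001,0,10]
    - [0,0,0.0038,0.0767,0.002,0,10]
    - [0,0,0.006,0.1233,0.0033,0,10]
    - [0,0,0.0085,0.1767,0.0048,0,10]
    - [0,0,0.011,0.2333,0.0063,0,10]
    - [0,0,0.0135,0.29,0.008,0,10]
    - [0,0,0.0163,0.3467,0.0095,0,10]
    - [0,0,0.019,0.4033,0.011,0,10]
    - [0,0,0.0218,0.46,0.0127,0,10]

```text
t: 21.6
tool_pos: [0.5684, 0.0655, 0.2989]
eef_rot: [0.728, 0.685, -0.001, -0.001]
force: [0.9, -0.9, -2.4]
gripper_width: 0.0191
grasp_force: 40.0
```

Converted, 146 mm / 600 = 0.2433, 144 mm / 600 = 0.24, 0.045 rad / 4 = 0.0113.

jog_arm:
  increments:
    - [0,0,0.0025,0.055,-0.0033,0,10]
    - [0,0,0.005,0.1067,-0.0058,0,10]
    - [0,0,0.0073,0.1533,-0.0083,0,10]
    - [0,0,0.009,0.19,-0.01,0,10]
    - [0,0,0.0103,0.2167,-0.0117,0,10]
    - [0,0,0.011,0.2317,-0.0125,0,10]
    - [0,0,0.0113,0.24,-0.0133,0,10]
    - [0,0,0.0113,0.2433,-0.0133,0,10]
    - [0,0,0.0113,0.2433,-0.0133,0,10]
    - [0,0,0.0113,0.2433,-0.0133,0,10]

```text
t: 22.6
tool_pos: [0.5709, 0.2084, 0.3001]
eef_rot: [0.744, 0.668, -0.0, 0.0]
force: [-0.4, 0.5, -2.1]
gripper_width: 0.0194
grasp_force: 40.0
```

Run:
```python
from h import *
s=arm.read_state();print(s['t'],s['tool_pos'],s['force']);print(rel((.5703,.2090,.242),np.radians(-6.1),s))
```

```text
22.6 [0.57094523 0.20842043 0.30010454] [-0.35905095  0.50802359 -2.08169183]
(array([ 0.0004,  0.0003, -0.0002]), array([ 0.5, -0.7, 58.1]))
```

Converted, 88 mm / 600 = 0.1467, 84 mm / 600 = 0.14.

jog_arm:
  increments:
    - [0,0,0,0.0008,-0.0012,0.01,10]
    - [0,0,0,0.0008,-0.0012,0.0267,10]
    - [0,0,0,0.0008,-0.0012,0.045,10]
    - [0,0,0,0.0008,-0.0012,0.0633,10]
    - [0,0,0,0.0008,-0.0012,0.0817,10]
    - [0,0,0,0.0008,-0.0012,0.1,10]
    - [0,0,0,0.0008,-0.0012,0.1167,10]
    - [0,0,0,0.0008,-0.0012,0.13,10]
    - [0,0,0,0.0008,-0.0012,0.14,10]
    - [0,0,0,0.0008,-0.0012,0.1467,10]

```text
t: 23.6
tool_pos: [0.5703, 0.2096, 0.2116]
eef_rot: [0.744, 0.669, 0.0, 0.0]
force: [0.0, -0.1, -2.2]
gripper_width: 0.0195
grasp_force: 40.0
```

Converted, 36 mm / 600 = 0.06, 34 mm / 600 = 0.0567.

jog_arm:
  increments:
    - [0,0,0,0,0,0.0083,10]
    - [0,0,0,0,0,0.0167,10]
    - [0,0,0,0,0,0.025,10]
    - [0,0,0,0,0,0.0333,10]
    - [0,0,0,0,0,0.0417,10]
    - [0,0,0,0,0,0.05,10]
    - [0,0,0,0,0,0.0567,10]
    - [0,0,0,0,0,0.06,10]
    - [0,0,0,0,0,0.06,10]
    - [0,0,0,0,0,0.06,10]

```text
t: 24.6
tool_pos: [0.5704, 0.2097, 0.1762]
eef_rot: [0.744, 0.669, 0.0, 0.0]
force: [1.4, 0.1, -1.8]
gripper_width: 0.0195
grasp_force: 40.0
```

Converted, 3 mm / 600 = 0.005, 2.8 mm / 600 = 0.0047.

jog_arm:
  increments:
    - [0,0,0,0,0,0.0008,10]
    - [0,0,0,0,0,0.0017,10]
    - [0,0,0,0,0,0.0025,10]
    - [0,0,0,0,0,0.0033,10]
    - [0,0,0,0,0,0.0042,10]
    - [0,0,0,0,0,0.0047,10]
    - [0,0,0,0,0,0.005,10]
    - [0,0,0,0,0,0.005,10]
    - [0,0,0,0,0,0.005,10]
    - [0,0,0,0,0,0.005,10]

```text
t: 25.6
tool_pos: [0.5704, 0.2096, 0.1732]
eef_rot: [0.744, 0.669, 0.0, 0.0]
force: [0.3, -0.3, -2.0]
gripper_width: 0.019
grasp_force: 40.0
```

Converted, 0.6 mm / 600 = 0.001, 0.4 mm / 600 = 0.0007.

jog_arm:
  increments:
    - [0,0,0,0,0,0.0003,10]
    - [0,0,0,0,0,0.0007,10]
    - [0,0,0,0,0,0.001,10]
    - [0,0,0,0,0,0.001,10]
    - [0,0,0,0,0,0.001,10]
    - [0,0,0,0,0,0.001,10]
    - [0,0,0,0,0,0.001,10]
    - [0,0,0,0,0,0.001,10]
    - [0,0,0,0,0,0.001,10]
    - [0,0,0,0,0,0.001,10]

```text
t: 26.6
tool_pos: [0.5704, 0.2097, 0.173]
eef_rot: [0.744, 0.669, 0.0, 0.0]
force: [-1.7, -1.2, 5.7]
gripper_width: 0.0198
grasp_force: 40.0
```

It touched down at z = 0.173, the same height it was picked from. I'll ease off slightly and release.

Converted, -0.4 mm / 600 = -0.0007.

jog_arm:
  increments:
    - [0,0,0,0,0,-0.0007,10]
    - [0,0,0,0,0,-0.0007,10]
    - [0,0,0,0,0,-0.0007,19]
    - [0,0,0,0,0,-0.0007,20]
    - [0,0,0,0,0,-0.0007,21]
    - [0,0,0,0,0,-0.0007,24]
    - [0,0,0,0,0,-0.0007,30]
    - [0,0,0,0,0,-0.0007,40]
    - [0,0,0,0,0,-0.0007,50]
    - [0,0,0,0,0,-0.0007,60]
  grip_force: 10

```text
t: 27.6
tool_pos: [0.5704, 0.2096, 0.1729]
eef_rot: [0.744, 0.669, 0.0, 0.0]
force: [0.3, -0.4, -0.2]
gripper_width: 0.0505
grasp_force: 0.0
```

jog_arm:
  increments:
    - [0,0,0,0,0,0,65]
    - [0,0,0,0,0,0,65]
    - [0,0,0,0,0,-0.0083,65]
    - [0,0,0,0,0,-0.025,65]
    - [0,0,0,0,0,-0.05,65]
    - [0,0,0,0,0,-0.0833,65]
    - [0,0,0,0,0,-0.125,65]
    - [0,0,0,0,0,-0.1667,65]
    - [0,0,0,0,0,-0.2,65]
    - [0,0,0,0,0,-0.2167,65]

```text
t: 28.6
tool_pos: [0.5712, 0.2099, 0.306]
eef_rot: [0.744, 0.669, 0.002, 0.001]
force: [0.1, 0.4, -0.1]
gripper_width: 0.0651
grasp_force: 0.0
```

Run:
```python
from h import *
s,m,a=wrist('w6');print(s['t'],s['tool_pos'],s['force'],s['gripper_width'])
sc=cams.grab_frame('scene');tp=cams.grab_frame('top')
print(proj(m,(.5704,.2097,.14)))
f=lambda i,x,y,w,h,k:cv2.resize(i[y:y+h,x:x+w],None,fx=k,fy=k,interpolation=cv2.INTER_CUBIC)
C=np.zeros((600,800,3),np.uint8)
C[:300,:400]=f(a,270,150,100,75,4);C[:300,400:]=f(sc,300,130,80,60,5)
C[300:,:400]=f(cv2.imread('pics/scene0.png'),300,130,80,60,5);C[300:,400:]=f(tp,200,190,80,60,5)
cv2.imwrite('pics/w6c.png',C)
```

```text
28.6 [0.57115354 0.2098565  0.30601186] [ 0.10492814  0.41875917 -0.12964361] 0.06510937075689867
[314.79567028 204.01989652]
```

View pics/w6c.png

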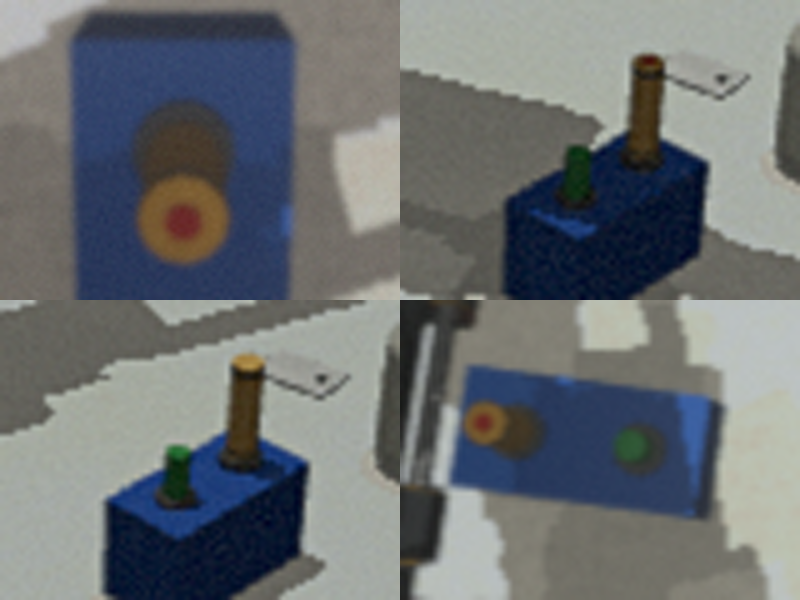

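The punch is seated upright on its collar: its top is at scene crop (648,62), the same place as before relative to the holder. The red tell-tale shows and the scriber hasn't moved. The gripper is clear, so after a short settle I'll hand in.

jog_arm:
  increments:
    - [0,0,0,0,0,0,65]
    - [0,0,0,0,0,0,65]
    - [0,0,0,0,0,0,65]
    - [0,0,0,0,0,0,65]
    - [0,0,0,0,0,0,65]
    - [0,0,0,0,0,0,65]
    - [0,0,0,0,0,0,65]
    - [0,0,0,0,0,0,65]
    - [0,0,0,0,0,0,65]
    - [0,0,0,0,0,0,65]

```text
t: 29.75
tool_pos: [0.5703, 0.2096, 0.303]
eef_rot: [0.744, 0.669, 0.0, 0.0]
force: [0.0, -0.9, 1.3]
gripper_width: 0.0651
grasp_force: 0.0
```

```bash
python3 -c "
from workcell import arm
print(arm.sign_off())"
```

```text
the job is handed in; nothing more can be done
None
```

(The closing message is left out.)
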